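Find and snap the unlatched storage boxes

ROBOT

A 6-joint arm with a two-finger parallel gripper is mounted at the origin on a cart in front of the work surface, level with it; the furniture and walls round the work are solid. World frame = base frame: x ahead of the robot, y to its left, z up, the work surface at z = 0. Lengths are in m, angles in rad, forces in N, time in s.
With the tool pointing down it reaches from about 0.35 to 0.975 m from the base axis. Payload 4.9 kg.
Tool frame: the origin (TCP) lies at the very end of the fingers, on their centre line; the grasp point (between the pads) lies 19 mm behind it; z points along the fingers, y is the line along which they close (so a half turn about z gives the same grasp; the last joint's range is limited). The gripper opens to 85 mm and grips with 20 to 120 N. Pads are 22 mm wide; open, the fingers measure 114 mm over their backs; the gripper's body (76 mm by 85 mm) begins 54 mm behind the grasp point. The pads swing forward as they close: fully open they stand 13 mm farther back than shut.
Start: joints at [0.988, 0.053, 1.613, -0, 1.476, -0.119], TCP at [0.28, 0.559, 0.231] pointing down, gripper open.
Joint ranges: [-3.01, 3.01], [-1.01, 2.22], [0.06, 2.58], [-1.02, 4.17], [0.09, 2.62], [-3.14, 3.14]. Speed limits (rad/s): [2.57, 2.57, 3.14, 3.14, 3.14, 3.14].

INTERFACE

Orientations are given as a unit quaternion [w, x, y, z].
In Python, from plant import manip, vision, order gives the robot as it stands.
- The arm moves only by the tool play_rows, never from a script. Its argument "steps" is a list that holds one entry, the list of rows, each a list of 6 numbers: the shift along the tool's x, y, z in mm, then the turn, a rotation vector about the tool's x, y, z in degrees. A call has 1 to 12 rows; each row is the pose to reach, as a shift and turn from the pose commanded when the call began, along the tool's axes at that moment; what a row does not reach only later rows make up. A row lasts 1/12 s, in which the tool goes at most 41.7 mm and 7.16 degrees, less where a joint would pass 70% of its speed; a pose out of reach is approached as far as the arm can. A call with a gripper value outside its range is refused whole. "claw" is the gripper's target within -1 to 1 (fully open at 1, half-way at 0, shut at -1), set as the call begins (left out, the last holds). The fingers move at their own pace and stop on an object; the grip force is fixed at half the most. Time passes only in rows, so rows that repeat a pose let the fingers close. It gives the time, the measured TCP pose, the force, the opening and the grip force at its end, in the units of the state.
- manip.state(): the state, without advancing time (a new reading comes with each control period).
- vision.grab_frame(name): name is "side" or "top"; returns (picture, depth): 480x640x3 uint8, blue, green, red; 480x640 float32, m along the optical axis (not along the pixel's ray), 0 where there is no reading.
- vision.camera_info(name): a dict with "K" (3x3 intrinsics, pixels), "k1" (the pictures are not rectified: a ray, as slopes to the right and down, at radius r is drawn at 1 + k1 r^2 times it, then the intrinsics apply), "eye" and "orientation" of the camera in the world. Camera axes: x right, y down, z forward; pixel columns grow to the right and rows downward; lengths in m; the calibration is good to about 2 mm. A picture is of the moment at which its call begins. camera_info takes no time and is no camera call.
- order.job_done(): hands the job in; it is judged then, once.
The state is a dict: "time": time; "joint_pos": joint angles; "joint_vel": joint speeds; "joint_efforts": joint torques, N m; "tool_pos": TCP position; "tool_rot": TCP orientation; "contact_force": force on the tool from outside, world axes, zero at the start; "ft_torque": the same for the moment, N m; "gripper_width": opening from 0.0 (shut) to 1.0 (fully open); "grasp_force": force on a finger pad.
Only numpy, scipy, OpenCV 4.12 (cv2) and the standard library are available. Lean on these libraries where they do the work, as an engineer would, in place of code of your own. Each camera call takes 0.05 s, during which the arm holds its last target. There are 200 camera calls.

TASK

Before these three full storage boxes are put away, make sure that each is really latched: working from the left box to the right one, take each lid by its knob and tug it upward, lifting a lid that gives by about a finger's breadth. Where a lid came up, let it down again and push that box's front catch in until it snaps home, so that in the end all three boxes are closed and latched. Do not shift or knock over the bottle, jars and cartons that stand around.

Things in the scene. Friction and masses are not known exactly. Their poses are not given: they have to be found in the camera images.
- box_1: One of three like storage boxes, white body, pale wooden lid; 110 mm deep (its x), 100 wide (its y), 85 high without lid; full and heavy, does not shift. Origin: centre of its underside, on the worktop. Its x axis runs level from its front (catch side, towards the robot) to its back (hinges); turned up to 0.3 rad. They stand in a row from left (+y) to right; which number stands where varies.
- lid_1 (a joint): Angle of the lid of box_1 (rad): 0 closed, grows as the front edge rises, stop at 1.3. Hinge line along the box's y, 59 mm behind the box's centre, 85 mm up. Lid 12 mm thick (top 97 mm up), 0.18 to 0.3 kg; falls shut when let go. With the catch home it rises only 0.02 rad (1.8 mm at the knob) and then holds firmly; unlatched, it lifts freely (under 3 N at the knob).
- knob_1 (a point): Centre, half-way up, of the round dark steel knob on the lid of box_1: 25 mm high, 28 mm across its head and 20 mm across its neck, standing on the lid. With the lid closed its centre lies 111 mm over the worktop and 25 mm in front of the box's centre (box -x); its top is 122 mm up. As it rises 11 mm it swings back 5 mm.
- catch_1 (a joint): Angle of the steel catch on the front of box_1 (rad): 0 fully home, upright, nose over the lid's tongue; 0.055 to 0.14 unlatched, leaning out 3 to 8 mm at its top. Lever 42 mm wide, 5 thick, 33 to 99 mm up, hinged along the box's y 35 mm up, 65.5 mm before the box's centre. Bistable: pushed on its pad towards the box with up to 10 N, with the lid down, below 0.05 rad it snaps home.
- pad_1 (a point): Centre of the black rubber push pad (30 mm wide, 18 mm high) on the outer face of the catch of box_1, 83 mm up when home and 70 mm in front of the box's centre. Push it along the box's +x.
- box_2: One of three like storage boxes, white body, pale wooden lid; 110 mm deep (its x), 100 wide (its y), 85 high without lid; full and heavy, does not shift. Origin: centre of its underside, on the worktop. Its x axis runs level from its front (catch side, towards the robot) to its back (hinges); turned up to 0.3 rad. They stand in a row from left (+y) to right; which number stands where varies.
- lid_2 (a joint): Angle of the lid of box_2 (rad): 0 closed, grows as the front edge rises, stop at 1.3. Hinge line along the box's y, 59 mm behind the box's centre, 85 mm up. Lid 12 mm thick (top 97 mm up), 0.18 to 0.3 kg; falls shut when let go. With the catch home it rises only 0.02 rad (1.8 mm at the knob) and then holds firmly; unlatched, it lifts freely (under 3 N at the knob).
- knob_2 (a point): Centre, half-way up, of the round dark steel knob on the lid of box_2: 25 mm high, 28 mm across its head and 20 mm across its neck, standing on the lid. With the lid closed its centre lies 111 mm over the worktop and 25 mm in front of the box's centre (box -x); its top is 122 mm up. As it rises 11 mm it swings back 5 mm.
- catch_2 (a joint): Angle of the steel catch on the front of box_2 (rad): 0 fully home, upright, nose over the lid's tongue; 0.055 to 0.14 unlatched, leaning out 3 to 8 mm at its top. Lever 42 mm wide, 5 thick, 33 to 99 mm up, hinged along the box's y 35 mm up, 65.5 mm before the box's centre. Bistable: pushed on its pad towards the box with up to 10 N, with the lid down, below 0.05 rad it snaps home.
- pad_2 (a point): Centre of the black rubber push pad (30 mm wide, 18 mm high) on the outer face of the catch of box_2, 83 mm up when home and 70 mm in front of the box's centre. Push it along the box's +x.
- box_3: One of three like storage boxes, white body, pale wooden lid; 110 mm deep (its x), 100 wide (its y), 85 high without lid; full and heavy, does not shift. Origin: centre of its underside, on the worktop. Its x axis runs level from its front (catch side, towards the robot) to its back (hinges); turned up to 0.3 rad. They stand in a row from left (+y) to right; which number stands where varies.
- lid_3 (a joint): Angle of the lid of box_3 (rad): 0 closed, grows as the front edge rises, stop at 1.3. Hinge line along the box's y, 59 mm behind the box's centre, 85 mm up. Lid 12 mm thick (top 97 mm up), 0.18 to 0.3 kg; falls shut when let go. With the catch home it rises only 0.02 rad (1.8 mm at the knob) and then holds firmly; unlatched, it lifts freely (under 3 N at the knob).
- knob_3 (a point): Centre, half-way up, of the round dark steel knob on the lid of box_3: 25 mm high, 28 mm across its head and 20 mm across its neck, standing on the lid. With the lid closed its centre lies 111 mm over the worktop and 25 mm in front of the box's centre (box -x); its top is 122 mm up. As it rises 11 mm it swings back 5 mm.
- catch_3 (a joint): Angle of the steel catch on the front of box_3 (rad): 0 fully home, upright, nose over the lid's tongue; 0.055 to 0.14 unlatched, leaning out 3 to 8 mm at its top. Lever 42 mm wide, 5 thick, 33 to 99 mm up, hinged along the box's y 35 mm up, 65.5 mm before the box's centre. Bistable: pushed on its pad towards the box with up to 10 N, with the lid down, below 0.05 rad it snaps home.
- pad_3 (a point): Centre of the black rubber push pad (30 mm wide, 18 mm high) on the outer face of the catch of box_3, 83 mm up when home and 70 mm in front of the box's centre. Push it along the box's +x.
- soap_mid (a point): Bystander, loose: dark soap bottle with a pump, upright, 74 x 69 x 197 mm. This point is its centre, 98 mm up.
- salt_mid (a point): Bystander, loose: salt carton, upright, 46 x 67 x 143 mm. This point is its centre, 72 mm up.
- jar_a_mid (a point): Bystander, loose: glass spice jar with a screw cap, upright, 42 mm across, 108 mm high. This point is its centre, 54 mm up.
- jar_b_mid (a point): Bystander, loose: glass spice jar with a screw cap, upright, 42 mm across, 108 mm high. This point is its centre, 54 mm up.
- carton_a_mid (a point): Bystander, loose: small tea carton lying flat, 102 x 53 x 60 mm. This point is its centre, 30 mm up.
- carton_b_mid (a point): Bystander, loose: small tea carton lying flat, 107 x 55 x 52 mm. This point is its centre, 26 mm up.

How it is judged:
By the outcome, as a careful person would: the job done as asked, in the order asked, and still so for the second after the job is handed in, with the robot touching nothing.
It also fails if it takes over 72 s, if anything falls off the work surface, if the arm or the gripper's body presses on something with over 40 N, if the wrist force passes 120 N, or if a joint passes its speed limit or range.

## Working session

There is one attempt and no reset: what is moved stays moved. The work goes in short steps, Python scripts to look and compute and a tool call to move; the robot and the scene stay as the last step left them, time stands still between calls to the robot, and variables do not carry over. Pictures are saved under pics/ and viewed, at most 10 in all, crops included, and the job is handed in when it is done.

Besides the shell and the picture viewer there is one more tool, called as name(argument=value, ...), one argument or row to a line, values as JSON. play_rows: Moves the arm, as the interface text tells. Its arguments: {"type":"object","properties":{"steps":{"type":"array"},"claw":{"type":"number"}},"required":["steps"]}

```bash
mkdir -p pics; cat > h.py <<'E'
import numpy as np, cv2
from scipy.spatial.transform import Rotation as R
from plant import manip, vision, order
def rot(q): return R.from_quat([q[1],q[2],q[3],q[0]])
def cam(n):
    c=vision.camera_info(n); o=np.array(c["orientation"],float)
    M=o if o.shape==(3,3) else rot(o).as_matrix()
    return np.array(c["K"]),c["k1"],np.array(c["eye"]),M
def rays(n,uv):
    K,k1,e,M=cam(n); uv=np.atleast_2d(np.asarray(uv,float))
    s=cv2.undistortPoints(uv.reshape(-1,1,2),K,np.array([k1,0,0,0,0.])).reshape(-1,2)
    return e,np.c_[s,np.ones(len(s))]@M.T
def onplane(n,uv,z):
    e,d=rays(n,uv); return e+d*((z-e[2])/d[:,2])[:,None]
def cloud(n,dep):
    v,u=np.mgrid[0:480,0:640]; e,d=rays(n,np.c_[u.ravel(),v.ravel()])
    return (e+d*dep.ravel()[:,None]).reshape(480,640,3)
E
python3 - <<'E'
from h import *
for n in("top","side"):
    b,d=vision.grab_frame(n); cv2.imwrite(f"pics/{n}0.png",b); np.savez(f"{n}0.npz",b=b,d=d); print(n,vision.camera_info(n))
print(manip.state())
E
```

```text
top {'K': array([[607.55688817,   0.        , 316.04043631],
       [  0.        , 607.55688817, 230.44689892],
       [  0.        ,   0.        ,   1.        ]]), 'k1': -0.17502402545715895, 'eye': array([0.38466905, 0.0315543 , 1.27690471]), 'orientation': array([-0.05325902,  0.71243205, -0.69661898,  0.06577262])}
side {'K': array([[551.94871097,   0.        , 313.27398091],
       [  0.        , 551.94871097, 236.27766429],
       [  0.        ,   0.        ,   1.        ]]), 'k1': -0.094087455847764, 'eye': array([ 0.38915269, -0.77716274,  0.84282725]), 'orientation': array([-0.39548344,  0.90935071, -0.12220418,  0.04171666])}
{'time': 0.1, 'joint_pos': array([ 9.87996062e-01,  5.32982050e-02,  1.61416900e+00,  9.16333532e-06,
        1.47597973e+00, -1.19015868e-01]), 'joint_vel': array([-0.00147207,  0.00036129, -0.00290709,  0.00056864, -0.00091393,
        0.00079418]), 'joint_efforts': array([ 6.17915866e-04, -3.94897056e+01, -3.71364391e+01, -1.08870984e-04,
        3.88134373e-03, -1.53490737e-05]), 'tool_pos': array([0.27927919, 0.55850238, 0.23017403]), 'tool_rot': array([-3.22988789e-04,  2.29819812e-01,  9.73232754e-01, -8.69076032e-04]), 'contact_force': array([ 1.4303896 , -0.48659726, -0.17577908]), 'ft_torque': array([-0.01937017,  0.00595833, -0.04347075]), 'grasp_force': 0.0, 'gripper_width': 0.9992041808139518}
```

View pics/top0.png

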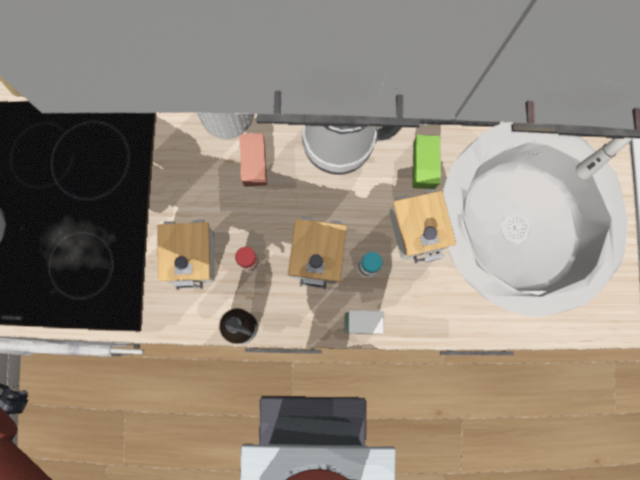

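View pics/side0.png

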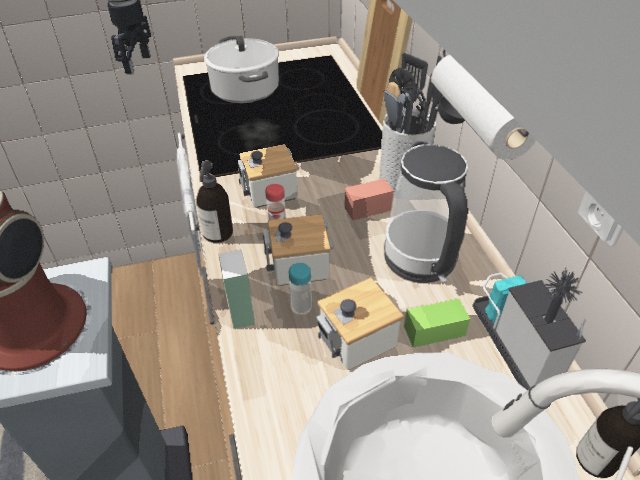

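The top view shows box lids at about (185,252), (320,250) and (425,222), with knobs at (182,264), (316,262) and (430,234). The soap is at (238,325), the salt at (365,322), and the jars at (247,258) and (372,263). The side view shows the same knobs at (257,157), (285,230) and (348,309).

```bash
python3 - <<'E'
from h import *
T=np.load("top0.npz"); S=np.load("side0.npz")
def knob(n,b,guess,r=13):
    u,v=guess; p=b[v-r:v+r+1,u-r:u+r+1].max(2).astype(np.uint8)
    m=(p<90).astype(np.uint8); k,l,s,c=cv2.connectedComponentsWithStats(m)
    i=1+np.argmax(s[1:,4]); return c[i]+[u-r,v-r],s[i]
P=cloud("top",T["d"]); hsv=cv2.cvtColor(T["b"],cv2.COLOR_BGR2HSV)
for nm,gt,gs,lc in(("L",(182,262),(257,157),(185,250)),("M",(316,261),(285,230),(320,250)),("R",(430,233),(348,309),(424,222))):
    a,sa=knob("top",T["b"],gt); c,sc=knob("side",S["b"],gs)
    e1,d1=rays("top",a);e2,d2=rays("side",c);d1=d1[0];d2=d2[0]
    A=np.c_[d1,-d2];t=np.linalg.lstsq(A,e2-e1,rcond=None)[0];p1=e1+t[0]*d1;p2=e2+t[1]*d2
    print(nm,"knob px",a.round(1),sa,c.round(1),sc,"tri",((p1+p2)/2).round(4),"gap",np.linalg.norm(p1-p2).round(4),"plane.118",onplane("top",a,.118).round(4))
    m=((hsv[...,1]>95)&(hsv[...,0]>8)&(hsv[...,0]<28)).astype(np.uint8)
    w=np.zeros_like(m); cv2.circle(w,lc,45,1,-1); z=P[...,2]; m=m*w*((z>.085)&(z<.11)).astype(np.uint8)
    k,l,s,_=cv2.connectedComponentsWithStats(m); i=1+np.argmax(s[1:,4])
    q=np.argwhere(l==i)[:,::-1]; X=onplane("top",q,.097)[:,:2]
    (cx,cy),(ww,hh),an=cv2.minAreaRect((X*1000).astype(np.float32))
    print("  lid centre",round(cx),round(cy),"size",round(ww),round(hh),"ang",round(an,1),"zmed",np.median(z[l==i]).round(4), "rows x", X.min(0).round(3),X.max(0).round(3))
# bystanders height blobs
z=P[...,2]; 
for nm,(u,v),h in(("soap",(238,325),.15),("salt",(365,322),.143),("jarL",(246,258),.108),("jarR",(372,262),.108),("cartR",(252,158),.055),("cartG",(427,160),.055)):
    m=((z>h-.05 if h>.1 else z>.03)&(z<.25)).astype(np.uint8);w=np.zeros_like(m);cv2.circle(w,(u,v),28 if h<.12 and h>.1 else 32,1,-1)
    k,l,s,_=cv2.connectedComponentsWithStats(m*w);i=l[v,u]; 
    if i: Q=P[l==i]; print(nm,Q.min(0).round(3),Q.max(0).round(3))
    else: print(nm,"none",P[v,u])
E
```

```text
L knob px [180.9 262. ] [  6   8  12  11 107] [254.8 146.5] [  0   0  27   8 151] tri [0.5123 0.2661 0.147 ] gap 0.0028 plane.118 [[0.5142 0.2722 0.118 ]]
  lid centre 538 273 size 112 101 ang 3.6 zmed 0.0963 rows x [0.482 0.22 ] [0.595 0.327]
M knob px [315.5 261.2] [  6   7  14  13 139] [284.7 229.7] [  6   6  14  15 167] tri [0.5234 0.0126 0.1137] gap 0.0013 plane.118 [[0.5223 0.0128 0.118 ]]
  lid centre 547 10 size 102 113 ang 84.1 zmed 0.0964 rows x [ 0.487 -0.044] [0.608 0.064]Traceback (most recent call last):
  File "<stdin>", line 9, in <module>
  File "<stdin>", line 6, in knob
    return _wrapfunc(a, 'argmax', axis=axis, out=out, **kwds)
    return bound(*args, **kwds)
ValueError: attempt to get argmax of an empty sequence
```

```bash
python3 - <<'E'
from h import *
T=np.load("top0.npz"); b=T["b"]
P=cloud("top",T["d"]); hsv=cv2.cvtColor(b,cv2.COLOR_BGR2HSV); z=P[...,2]
for nm,(u,v),lc in(("L",(182,263),(185,250)),("M",(316,261),(320,250)),("R",(430,233),(424,222))):
    r=13; p=b[v-r:v+r+1,u-r:u+r+1].max(2)
    m=(p<(90 if nm!="R" else 110)).astype(np.uint8); k,l,s,c=cv2.connectedComponentsWithStats(m); i=1+np.argmax(s[1:,4])
    a=c[i]+[u-r,v-r]
    kz=(P[...,2]>.115)&(P[...,2]<.13); w=np.zeros((480,640),np.uint8); cv2.circle(w,(u,v),14,1,-1); Q=P[kz&(w>0)]
    print(nm,a.round(1),s[i],"plane.118",onplane("top",a,.118).round(4),"cloud top",Q.mean(0).round(4),len(Q))
    m=((hsv[...,1]>95)&(hsv[...,0]>8)&(hsv[...,0]<28)).astype(np.uint8)
    w=np.zeros_like(m); cv2.circle(w,lc,45,1,-1); m=m*w*((z>.085)&(z<.11)).astype(np.uint8)
    k,l,s,_=cv2.connectedComponentsWithStats(m); i=1+np.argmax(s[1:,4])
    q=np.argwhere(l==i)[:,::-1]; X=onplane("top",q,.097)[:,:2]
    (cx,cy),(ww,hh),an=cv2.minAreaRect((X*1000).astype(np.float32))
    an=(an+45)%90-45; t=np.radians(an)
    print("  lid centre",round(cx),round(cy),"size",round(ww),round(hh),"yaw",round(an,1),"knob pred",(cx-25*np.cos(t)).round(1),(cy-25*np.sin(t)).round(1))
for nm,(u,v),h,r in(("soap",(238,325),.15,30),("salt",(365,322),.143,32),("jarL",(246,258),.108,17),("jarR",(372,262),.108,17),("cartR",(252,158),.055,32),("cartG",(427,160),.055,32)):
    m=((z>h-.06 if h>.1 else z>.03)&(z<.25)).astype(np.uint8);w=np.zeros_like(m);cv2.circle(w,(u,v),r,1,-1)
    k,l,s,_=cv2.connectedComponentsWithStats(m*w);i=l[v,u]
    if i: Q=P[l==i]; print(nm,Q.min(0).round(3),Q.max(0).round(3))
    else: print(nm,"none",P[v,u])
E
```

```text
L [180.9 262. ] [  6   7  12  11 107] plane.118 [[0.5142 0.2722 0.118 ]] cloud top [0.5129 0.272  0.1202] 162
  lid centre 538 273 size 112 101 yaw 3.6 knob pred 513.3 271.4
M [315.5 261.2] [  6   7  14  13 139] plane.118 [[0.5223 0.0128 0.118 ]] cloud top [0.523  0.0119 0.1209] 162
  lid centre 547 10 size 102 113 yaw -5.9 knob pred 522.5 12.7
R [428.6 229.6] [ 7  7 12 10 33] plane.118 [[ 0.589  -0.2069  0.118 ]] cloud top [ 0.5827 -0.2093  0.1205] 159
  lid centre 607 -202 size 113 102 yaw 13.9 knob pred 582.7 -207.5
soap [0.362 0.124 0.092] [0.43  0.196 0.2  ]
salt [ 0.387 -0.114  0.083] [ 0.429 -0.049  0.15 ]
jarL [0.509 0.129 0.049] [0.549 0.17  0.113]
jarR [ 0.504 -0.115  0.048] [ 0.545 -0.075  0.114]
cartR [0.694 0.12  0.03 ] [0.797 0.178 0.067]
cartG [ 0.7   -0.247  0.03 ] [ 0.806 -0.194  0.06 ]
```

```bash
cat >> h.py <<'E'
KN={"L":(.5138,.272,3.6),"M":(.5226,.0125,-5.9),"R":(.5828,-.208,13.9)}
def goto(box,dx,dy,z):
    """shift/turn row to the point knob+(dx,dy) in box axes, tool down, tool y = box y"""
    kx,ky,a=KN[box]; t=np.radians(a); s=manip.state()
    p=np.array([kx+dx*np.cos(t)-dy*np.sin(t),ky+dx*np.sin(t)+dy*np.cos(t),z])
    Rt=R.from_euler('z',t)*R.from_quat([0,1,0,0]); Rc=rot(s["tool_rot"])
    print("row",np.r_[(Rc.inv().apply(p-s["tool_pos"])*1000),np.degrees((Rc.inv()*Rt).as_rotvec())].round(1),"t",round(s["time"],2),"p",s["tool_pos"].round(4),"F",s["contact_force"].round(1),"w",round(s["gripper_width"],3),"j",s["joint_pos"].round(2))
E
python3 -c "from h import *; goto('L',0,0,.16)"
```

```text
row [-3.379e+02 -1.512e+02  7.040e+01 -1.000e-01 -0.000e+00 -3.020e+01] t 0.1 p [0.2793 0.5585 0.2302] F [ 1.4 -0.5 -0.2] w 0.999 j [ 0.99  0.05  1.61  0.    1.48 -0.12]
```

play_rows(
  steps=[
    [[-338, -151, 70, 0, 0, -30.2], [-338, -151, 70, 0, 0, -30.2], [-338, -151, 70, 0, 0, -30.2], [-338, -151, 70, 0, 0, -30.2], [-338, -151, 70, 0, 0, -30.2], [-338, -151, 70, 0, 0, -30.2], [-338, -151, 70, 0, 0, -30.2], [-338, -151, 70, 0, 0, -30.2], [-338, -151, 70, 0, 0, -30.2], [-338, -151, 70, 0, 0, -30.2], [-338, -151, 70, 0, 0, -30.2], [-338, -151, 70, 0, 0, -30.2]],
  ],
  claw=0.2,
)

```text
time: 1.1
tool_pos: [0.514, 0.2726, 0.1608]
tool_rot: [-0.001, -0.031, 1.0, 0.0]
contact_force: [-0.5, 0.3, 0.4]
gripper_width: 0.6
grasp_force: 0.0
```

```bash
python3 - <<'E'
from h import *
goto('L',0,0,.103)
b,d=vision.grab_frame("side"); c=b[100:260,180:350]; cv2.imwrite("pics/s1.png",cv2.resize(c,None,fx=4,fy=3.7))
E
```

```text
row [ 0.1 -0.6 57.8  0.  -0.1 -0. ] t 1.1 p [0.514  0.2726 0.1608] F [-0.5  0.3  0.4] w 0.6 j [ 0.36  0.01  1.78  0.    1.36 -1.27]
```

View pics/s1.png

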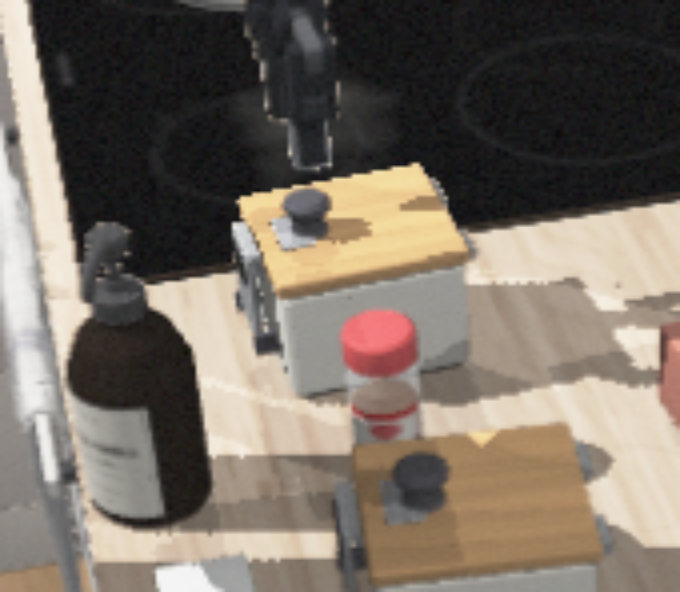

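The crop shows the gripper squarely above the left knob, at about (307,200). I'll descend and close.

play_rows(
  steps=[
    [[0, -0.5, 30, 0, 0, 0], [0, -0.5, 50, 0, 0, 0], [0, -0.5, 57, 0, 0, 0], [0, -0.5, 57, 0, 0, 0]],
  ],
)

```text
time: 1.48
tool_pos: [0.5118, 0.273, 0.1021]
tool_rot: [-0.002, -0.033, 0.999, -0.001]
contact_force: [-0.8, -0.4, -0.6]
gripper_width: 0.604
grasp_force: 0.0
```

play_rows(
  steps=[
    [[0, 0, 0, 0, 0, 0], [0, 0, 0, 0, 0, 0], [0, 0, 0, 0, 0, 0], [0, 0, 0, 0, 0, 0], [0, 0, 0, 0, 0, 0], [0, 0, 0, 0, 0, 0]],
  ],
  claw=-1,
)

```text
time: 1.98
tool_pos: [0.5148, 0.275, 0.1067]
tool_rot: [0.001, -0.032, 0.999, 0.003]
contact_force: [-2.2, 7.4, -0.8]
gripper_width: 0.284
grasp_force: 58.8
```

play_rows(
  steps=[
    [[0, 0, -1, 0, 0, 0], [0, 0, -2, 0, 0, 0], [0, 0, -3, 0, 0, 0], [0, 0, -4, 0, 0, 0]],
  ],
)

```text
time: 2.32
tool_pos: [0.5153, 0.275, 0.1085]
tool_rot: [0.002, -0.032, 0.999, 0.003]
contact_force: [6.6, 11.2, -15.5]
gripper_width: 0.283
grasp_force: 59.7
```

play_rows(
  steps=[
    [[0, 0, -1, 0, 0, 0], [0, 0, -2, 0, 0, 0], [0, 0, -2, 0, 0, 0]],
  ],
)

```text
time: 2.57
tool_pos: [0.5153, 0.275, 0.1086]
tool_rot: [0.002, -0.032, 0.999, 0.003]
contact_force: [10.3, 12.7, -19.8]
gripper_width: 0.284
grasp_force: 60.5
```

Left lid is latched: it holds firm at 20 N with no further rise. I'll lower it, release and rise clear.

play_rows(
  steps=[
    [[0, 0, 3, 0, 0, 0], [0, 0, 6, 0, 0, 0], [0, 0, 6, 0, 0, 0]],
  ],
)

```text
time: 2.82
tool_pos: [0.5148, 0.275, 0.1067]
tool_rot: [0.001, -0.032, 0.999, 0.003]
contact_force: [-2.6, 7.2, -0.2]
gripper_width: 0.286
grasp_force: 62.3
```

play_rows(
  steps=[
    [[0, 0, 0, 0, 0, 0], [0, 0, 0, 0, 0, 0], [0, 0, 0, 0, 0, 0], [0, 0, 0, 0, 0, 0], [0, 0, -20, 0, 0, 0], [0, 0, -50, 0, 0, 0], [0, 0, -80, 0, 0, 0], [0, 0, -80, 0, 0, 0], [0, 0, -80, 0, 0, 0]],
  ],
  claw=0.2,
)

```text
time: 3.57
tool_pos: [0.5161, 0.2726, 0.1876]
tool_rot: [0.003, -0.031, 0.999, 0.001]
contact_force: [0.1, -0.4, -0.0]
gripper_width: 0.598
grasp_force: 0.0
```

```bash
python3 -c "from h import *; goto('M',0,0,.16)"
```

```text
row [ 1.010e+01 -2.601e+02  2.720e+01  1.000e-01  3.000e-01  9.500e+00] t 3.57 p [0.5161 0.2726 0.1876] F [ 0.1 -0.4 -0. ] w 0.598 j [ 0.36 -0.02  1.76 -0.    1.4  -1.28]
```

play_rows(
  steps=[
    [[0, -60, 0, 0, 0, 3], [2, -120, 0, 0, 0, 5], [5, -180, 5, 0, 0, 8], [8, -230, 15, 0, 0, 9.5], [10, -259, 27, 0, 0.3, 9.5], [10, -259, 27, 0, 0.3, 9.5], [10, -259, 27, 0, 0.3, 9.5], [10, -259, 27, 0, 0.3, 9.5], [10, -259, 27, 0, 0.3, 9.5], [10, -259, 27, 0, 0.3, 9.5]],
  ],
)

```text
time: 4.4
tool_pos: [0.5206, 0.014, 0.157]
tool_rot: [-0.003, 0.051, 0.999, 0.0]
contact_force: [0.2, 0.7, 0.4]
gripper_width: 0.602
grasp_force: 0.0
```

```bash
python3 -c "from h import *; goto('M',0,0.0015,.102)"
```

```text
row [-2.5  0.2 55.   0.  -0.3  0.1] t 4.4 p [0.5206 0.014  0.157 ] F [0.2 0.7 0.4] w 0.602 j [-0.12 -0.14  1.92  0.    1.36 -1.59]
```

play_rows(
  steps=[
    [[-1, 0, 30, 0, 0, 0], [-1, 0, 48, 0, 0, 0], [-1, 0, 55, 0, 0, 0], [-1, 0, 55, 0, 0, 0], [-1, 0, 55, 0, 0, 0]],
  ],
)

```text
time: 4.82
tool_pos: [0.5217, 0.014, 0.1027]
tool_rot: [-0.003, 0.05, 0.999, -0.0]
contact_force: [0.1, -0.2, 0.9]
gripper_width: 0.602
grasp_force: 0.0
```

play_rows(
  steps=[
    [[0, 0, 0, 0, 0, 0], [0, 0, 0, 0, 0, 0], [0, 0, 0, 0, 0, 0], [0, 0, 0, 0, 0, 0], [0, 0, 0, 0, 0, 0], [0, 0, 0, 0, 0, 0]],
  ],
  claw=-1,
)

```text
time: 5.32
tool_pos: [0.5228, 0.0146, 0.1046]
tool_rot: [-0.001, 0.051, 0.999, 0.002]
contact_force: [-0.2, 6.3, 2.8]
gripper_width: 0.289
grasp_force: 58.6
```

play_rows(
  steps=[
    [[0, 0, -1, 0, 0, 0], [0, 0, -2, 0, 0, 0], [0, 0, -3, 0, 0, 0], [0, 0, -4, 0, 0, 0], [0, 0, -5, 0, 0, 0], [0, 0, -5, 0, 0, 0]],
  ],
)

```text
time: 5.82
tool_pos: [0.5233, 0.0146, 0.1065]
tool_rot: [0.0, 0.051, 0.999, 0.002]
contact_force: [11.6, 5.3, -14.4]
gripper_width: 0.286
grasp_force: 60.2
```

play_rows(
  steps=[
    [[0, 0, -1, 0, 0, 0], [0, 0, -2, 0, 0, 0], [0, 0, -2, 0, 0, 0]],
  ],
)

```text
time: 6.07
tool_pos: [0.5233, 0.0146, 0.1067]
tool_rot: [0.001, 0.052, 0.999, 0.002]
contact_force: [17.7, 5.2, -23.8]
gripper_width: 0.283
grasp_force: 60.7
```

play_rows(
  steps=[
    [[0, 0, 4, 0, 0, 0], [0, 0, 7, 0, 0, 0], [0, 0, 7, 0, 0, 0]],
  ],
)

```text
time: 6.32
tool_pos: [0.5228, 0.0146, 0.1046]
tool_rot: [-0.001, 0.051, 0.999, 0.002]
contact_force: [-0.9, 6.6, 4.1]
gripper_width: 0.287
grasp_force: 63.2
```

play_rows(
  steps=[
    [[0, 0, 0, 0, 0, 0], [0, 0, 0, 0, 0, 0], [0, 0, 0, 0, 0, 0], [0, 0, 0, 0, 0, 0], [0, 0, -20, 0, 0, 0], [0, 0, -50, 0, 0, 0], [0, 0, -80, 0, 0, 0], [0, 0, -80, 0, 0, 0], [0, 0, -80, 0, 0, 0]],
  ],
  claw=0.2,
)

```text
time: 7.07
tool_pos: [0.5234, 0.0126, 0.185]
tool_rot: [-0.0, 0.051, 0.999, -0.0]
contact_force: [-0.6, -0.4, -0.7]
gripper_width: 0.598
grasp_force: 0.0
```

```bash
python3 -c "from h import *; goto('R',0,0.0015,.16)"
```

```text
row [ -81.2 -211.9   25.2   -0.    -0.   -19.8] t 7.07 p [0.5234 0.0126 0.185 ] F [-0.6 -0.4 -0.7] w 0.598 j [-0.12 -0.16  1.89 -0.    1.41 -1.59]
```

The middle lid is latched too. Next is the right box.

play_rows(
  steps=[
    [[-20, -50, 0, 0, 0, -6], [-35, -90, 0, 0, 0, -12], [-50, -130, 0, 0, 0, -18], [-65, -170, 8, 0, 0, -19.8], [-81, -212, 25, 0, 0, -19.8], [-81, -212, 25, 0, 0, -19.8], [-81, -212, 25, 0, 0, -19.8], [-81, -212, 25, 0, 0, -19.8], [-81, -212, 25, 0, 0, -19.8]],
  ],
)

```text
time: 7.82
tool_pos: [0.5799, -0.2054, 0.1557]
tool_rot: [-0.004, -0.121, 0.993, 0.001]
contact_force: [0.4, 0.6, 0.4]
gripper_width: 0.597
grasp_force: 0.0
```

```bash
python3 -c "from h import *; goto('R',0,0.0015,.102)"
```

```text
row [-2.6 -1.9 53.7  0.2 -0.4  0. ] t 7.82 p [ 0.5799 -0.2054  0.1557] F [0.4 0.6 0.4] w 0.597 j [-0.46  0.09  1.7  -0.    1.36 -2.27]
```

play_rows(
  steps=[
    [[-2, -1, 30, 0, 0, 0], [-2, -1, 47, 0, 0, 0], [-2, -1, 54, 0, 0, 0], [-2, -1, 54, 0, 0, 0], [-2, -1, 54, 0, 0, 0]],
  ],
)

```text
time: 8.23
tool_pos: [0.5826, -0.2058, 0.1034]
tool_rot: [-0.003, -0.122, 0.993, 0.0]
contact_force: [-1.0, -0.3, 0.7]
gripper_width: 0.602
grasp_force: 0.0
```

play_rows(
  steps=[
    [[0, 0, 0, 0, 0, 0], [0, 0, 0, 0, 0, 0], [0, 0, 0, 0, 0, 0], [0, 0, 0, 0, 0, 0], [0, 0, 0, 0, 0, 0], [0, 0, 0, 0, 0, 0]],
  ],
  claw=-1,
)

```text
time: 8.73
tool_pos: [0.5839, -0.2078, 0.1054]
tool_rot: [-0.001, -0.121, 0.993, -0.001]
contact_force: [0.1, -2.2, 5.7]
gripper_width: 0.289
grasp_force: 58.8
```

play_rows(
  steps=[
    [[0, 0, -1, 0, 0, 0], [0, 0, -2, 0, 0, 0], [0, 0, -3, 0, 0, 0], [0, 0, -4, 0, 0, 0], [0, 0, -5, 0, 0, 0], [0, 0, -5, 0, 0, 0]],
  ],
)

```text
time: 9.23
tool_pos: [0.5846, -0.2074, 0.108]
tool_rot: [0.0, -0.121, 0.993, -0.001]
contact_force: [9.6, -5.1, -4.9]
gripper_width: 0.288
grasp_force: 59.2
```

play_rows(
  steps=[
    [[0, 0, -1, 0, 0, 0], [-0.5, 0, -2, 0, 0, 0], [-1, 0, -3, 0, 0, 0], [-1, 0, -3, 0, 0, 0]],
  ],
)

```text
time: 9.57
tool_pos: [0.5857, -0.2072, 0.1106]
tool_rot: [0.0, -0.121, 0.993, -0.001]
contact_force: [9.9, -4.5, -6.8]
gripper_width: 0.291
grasp_force: 59.2
```

play_rows(
  steps=[
    [[-1, 0, -1.5, 0, 0, 0], [-2, 0, -3, 0, 0, 0], [-3, 0, -4.5, 0, 0, 0], [-4, 0, -6, 0, 0, 0], [-5, 0, -7.5, 0, 0, 0], [-5, 0, -7.5, 0, 0, 0], [-5, 0, -7.5, 0, 0, 0]],
  ],
)

```text
time: 10.15
tool_pos: [0.5889, -0.2063, 0.1173]
tool_rot: [-0.002, -0.121, 0.993, -0.001]
contact_force: [5.5, -6.5, -6.6]
gripper_width: 0.286
grasp_force: 59.3
```

```bash
python3 - <<'E'
from h import *
b,d=vision.grab_frame("side"); c=b[230:380,260:450]; cv2.imwrite("pics/s2.png",cv2.resize(c,None,fx=4,fy=4))
E
```

```text
(no output)
```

View pics/s2.png

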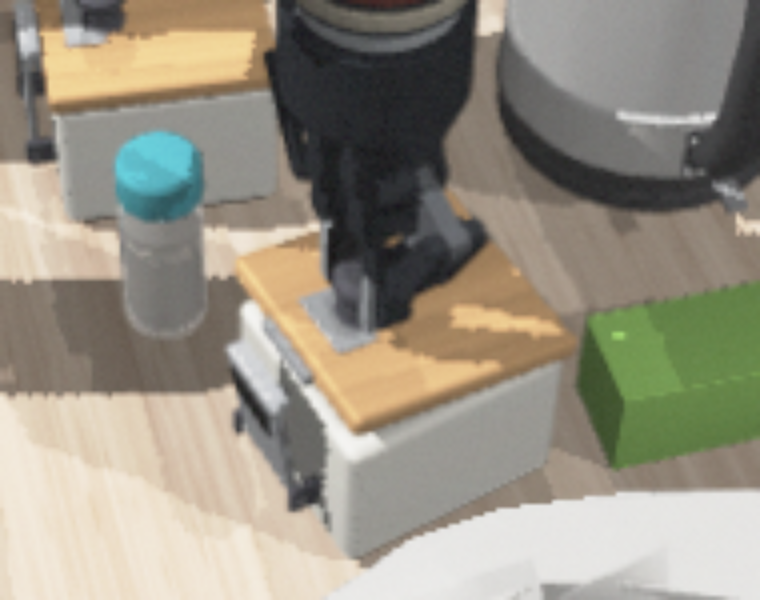

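The crop shows the right lid standing open at its front edge, around (300,330), and the catch leaning out at (265,410). The lid gives, so I'll lower it, release and back away.

play_rows(
  steps=[
    [[1.5, 0, 2.5, 0, 0, 0], [2.5, 0, 5, 0, 0, 0], [4, 0, 8, 0, 0, 0], [5, 0, 11, 0, 0, 0], [6, 0, 13.5, 0, 0, 0], [6, 0, 15.5, 0, 0, 0], [6, 0, 15.5, 0, 0, 0], [6, 0, 15.5, 0, 0, 0]],
  ],
)

```text
time: 10.87
tool_pos: [0.5839, -0.2078, 0.1054]
tool_rot: [-0.001, -0.121, 0.993, -0.001]
contact_force: [0.2, -2.5, 8.3]
gripper_width: 0.284
grasp_force: 60.5
```

play_rows(
  steps=[
    [[0, 0, 0, 0, 0, 0], [0, 0, 0, 0, 0, 0], [0, 0, 0, 0, 0, 0], [0, 0, 0, 0, 0, 0], [0, 0, -20, 0, 0, 0], [0, 0, -50, 0, 0, 0], [0, 0, -70, 0, 0, 0], [0, 0, -70, 0, 0, 0], [0, 0, -70, 0, 0, 0]],
  ],
  claw=0.2,
)

```text
time: 11.62
tool_pos: [0.5836, -0.2068, 0.1742]
tool_rot: [-0.002, -0.121, 0.993, -0.0]
contact_force: [0.1, 0.2, -0.1]
gripper_width: 0.602
grasp_force: 0.0
```

```bash
python3 -c "
from h import *
KN['R']=(.5838,-.2075,13.9)
goto('R',-.095,0,.18); goto('R',-.095,0,.072)"
```

```text
row [95.  -0.7 -5.5 -0.  -0.2  0. ] t 11.62 p [ 0.5836 -0.2068  0.1742] F [ 0.1  0.2 -0.1] w 0.602 j [-0.46  0.08  1.68 -0.    1.38 -2.27]
row [ 94.6  -0.7 102.5  -0.   -0.2   0. ] t 11.62 p [ 0.5836 -0.2068  0.1742] F [ 0.1  0.2 -0.1] w 0.602 j [-0.46  0.08  1.68 -0.    1.38 -2.27]
```

play_rows(
  steps=[
    [[40, 0, -6, 0, 0, 0], [80, 0, -6, 0, 0, 0], [95, 0, -6, 0, 0, 0], [95, 0, -6, 0, 0, 0], [95, 0, -6, 0, 0, 0], [95, 0, 30, 0, 0, 0], [95, 0, 65, 0, 0, 0], [95, 0, 90, 0, 0, 0], [95, 0, 101, 0, 0, 0], [95, 0, 101, 0, 0, 0], [95, 0, 101, 0, 0, 0]],
  ],
  claw=-1,
)

```text
time: 12.53
tool_pos: [0.4907, -0.2293, 0.0723]
tool_rot: [-0.003, -0.122, 0.993, 0.001]
contact_force: [-0.4, 0.2, 0.3]
gripper_width: 0.002
grasp_force: 0.0
```

play_rows(
  steps=[
    [[-5, 0, 0, 0, 0, 0], [-10, 0, 0, 0, 0, 0], [-15, 0, 0, 0, 0, 0], [-20, 0, 0, 0, 0, 0], [-23, 0, 0, 0, 0, 0], [-25, 0, 0, 0, 0, 0], [-25, 0, 0, 0, 0, 0]],
  ],
)

```text
time: 13.12
tool_pos: [0.515, -0.2234, 0.0725]
tool_rot: [-0.002, -0.121, 0.993, 0.0]
contact_force: [-0.3, -0.3, 0.8]
gripper_width: -0.002
grasp_force: 0.0
```

play_rows(
  steps=[
    [[-2, 0, 0, 0, 0, 0], [-4, 0, 0, 0, 0, 0], [-6, 0, 0, 0, 0, 0], [-6, 0, 0, 0, 0, 0]],
  ],
)

```text
time: 13.45
tool_pos: [0.5205, -0.222, 0.0723]
tool_rot: [-0.003, -0.121, 0.993, 0.0]
contact_force: [-0.2, 0.3, 0.2]
gripper_width: -0.0
grasp_force: 0.0
```

play_rows(
  steps=[
    [[-1, 0, 0, 0, 0, 0], [-2, 0, 0, 0, 0, 0], [-3, 0, 0, 0, 0, 0], [-3, 0, 0, 0, 0, 0]],
  ],
)

```text
time: 13.78
tool_pos: [0.5219, -0.2216, 0.0721]
tool_rot: [-0.004, -0.121, 0.993, 0.0]
contact_force: [-6.4, -1.7, 2.9]
gripper_width: -0.003
grasp_force: 2.9
```

play_rows(
  steps=[
    [[-1, 0, 0, 0, 0, 0], [-2, 0, 0, 0, 0, 0], [-3, 0, 0, 0, 0, 0], [-3, 0, 0, 0, 0, 0]],
  ],
)

```text
time: 14.12
tool_pos: [0.5265, -0.2207, 0.0724]
tool_rot: [-0.002, -0.121, 0.993, 0.0]
contact_force: [0.2, -0.6, 0.3]
gripper_width: -0.001
grasp_force: 0.0
```

play_rows(
  steps=[
    [[-1, 0, 0, 0, 0, 0], [-2, 0, 0, 0, 0, 0], [-3, 0, 0, 0, 0, 0], [-3, 0, 0, 0, 0, 0]],
  ],
)

```text
time: 14.45
tool_pos: [0.5292, -0.2198, 0.0722]
tool_rot: [-0.003, -0.121, 0.993, 0.0]
contact_force: [-0.1, 0.8, 0.3]
gripper_width: 0.001
grasp_force: 0.1
```

It snapped away from the finger. I'll follow up until it's firm.

play_rows(
  steps=[
    [[-1, 0, 0, 0, 0, 0], [-2, 0, 0, 0, 0, 0], [-3, 0, 0, 0, 0, 0], [-3, 0, 0, 0, 0, 0]],
  ],
)

```text
time: 14.78
tool_pos: [0.5296, -0.2197, 0.0722]
tool_rot: [-0.006, -0.121, 0.993, 0.0]
contact_force: [-9.8, -1.1, 6.6]
gripper_width: 0.005
grasp_force: 5.4
```

play_rows(
  steps=[
    [[10, 0, 0, 0, 0, 0], [25, 0, 0, 0, 0, 0], [35, 0, 0, 0, 0, 0], [35, 0, -40, 0, 0, 0], [35, 0, -80, 0, 0, 0], [35, 0, -120, 0, 0, 0], [55, 0, -160, 0, 0, 0], [70, 0, -180, 0, 0, 0], [70, 0, -180, 0, 0, 0], [70, 0, -180, 0, 0, 0]],
  ],
)

```text
time: 15.62
tool_pos: [0.4653, -0.2368, 0.2549]
tool_rot: [-0.0, -0.121, 0.993, -0.001]
contact_force: [-0.4, 0.4, -0.2]
gripper_width: -0.001
grasp_force: 0.0
```

```bash
python3 - <<'E'
from h import *
b,d=vision.grab_frame("side"); cv2.imwrite("pics/s3.png",cv2.resize(b[130:380,180:480],None,fx=2.4,fy=2.4))
T0=np.load("top0.npz"); t,dt=vision.grab_frame("top"); print(manip.state()["tool_pos"])
S0=np.load("side0.npz"); r=np.hstack([cv2.resize(x[270:370,300:420],None,fx=3.3,fy=3.3,interpolation=2) for x in(S0["b"],b)]); cv2.imwrite("pics/cmp.png",r)
E
```

```text
[ 0.46447372 -0.23566611  0.2511768 ]
```

View pics/s3.png

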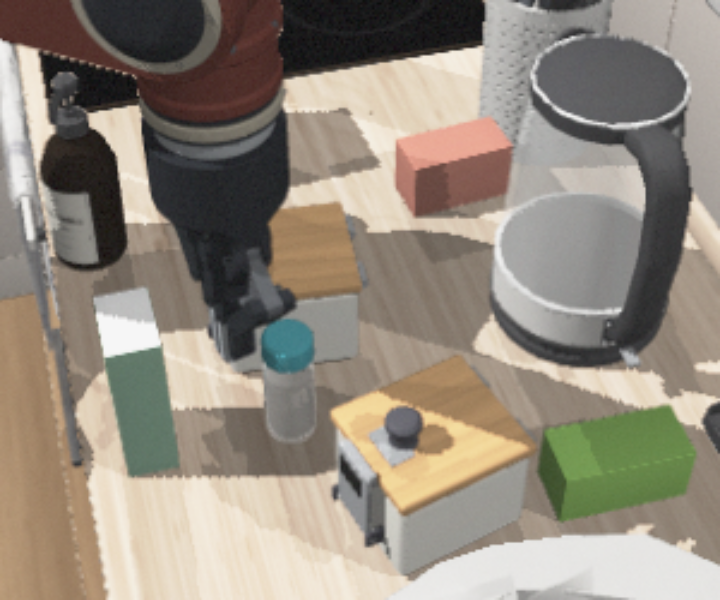

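View pics/cmp.png

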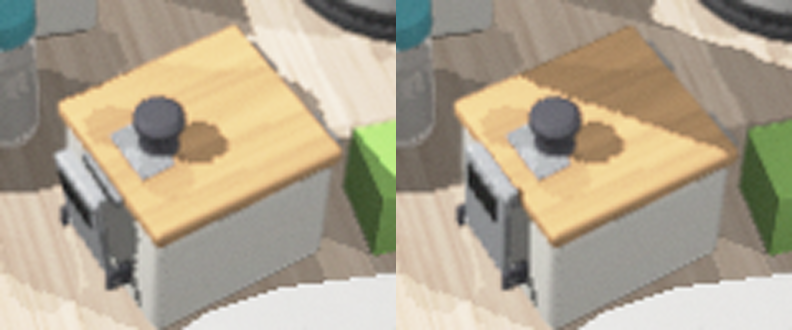

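The before/after pair shows the right catch, at about (85,210) and (490,210), going from leaning out to upright against the lid, with the lid closed. The bystanders in view are still standing where they were. Handing in.

```bash
python3 -c "from plant import order; print(order.job_done())"
```

```text
the job is handed in; nothing more can be done
None
```

I tugged the three lids from left to right: the left and middle held firm at 20 N or more, and the right one came up about 12 mm, so I lowered it and pushed its catch until it snapped home; the last camera view shows it upright, the job is handed in, and I did not tug that lid again.

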